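# Load the board inspection box and hold its flap at the gauge angle

## Task

Slide the steel tray with the circuit board on it into the open mouth of the inspection box until it is fully home against the back stop, with the flap still shut. Then lift the hinged flap by its bar until it lies at the same angle as the clamped gauge arm beside it, and finish holding it there steadily in the fingers: the flap falls shut if let go, so do not release it. The board stays flat in its tray, and the gauge arm and the other things on the desk are left where they are.

Things in the scene. Friction and masses are not known exactly. Their poses are not given: they have to be found in the camera images.
- box: Fixed aluminium box: two cheeks (122 long, 55 high, 114 mm over the outsides), back stop, no floor: the tray slides on the desk. Origin on the desk, where the tray's origin is when home; x = the way the tray goes in (roughly to the robot's right), z up. Channel 98 mm wide from x = -50 mm to the stop at x = +50 mm. On its -y side, near the robot, a wire arc (y = -68 mm, to 150 mm high).
- box_mouth (a point): Middle of the box's mouth on the desk, 85 mm before the box origin (box x = -85 mm). Low guides, 22 mm high, narrow from 125 mm apart here to the 98 mm channel at box x = -50 mm. The box is open on top from the mouth to the flap's frame (box x = -15 mm).
- flap (a joint): Flap angle, rad: 0 = shut (level), grows as its bar end rises, to 1.75. Swings freely and falls shut (0.25 kg). Clear pane in an aluminium frame, 114 mm wide, 80 mm long, 6 mm thick, hinged at the closed end of the box (box x = +65 mm, z = 60 mm, axis along box y).
- flap_bar (a point): Middle of the flap's handle: round steel bar, 10 mm diameter, 108 mm long, along box y, on two side rods (8 mm, at y = +-50 mm) ahead of the frame in the flap's plane. 130 mm from the hinge line; shut, at box x = -65, z = 60 mm. 45 mm clear gap to the frame, free below down to the tray. Pinch from above across box x; it turns in the grip. Its x axis points to the hinge line.
- flap_hinge (a point): Point on the hinge line of the flap, box frame (65, 0, 60) mm; the flap's bar moves on an arc of 130 mm radius about it.
- gauge (a joint): Gauge arm angle, rad, measured like the flap's (0 = level, growing upward): the angle to hold the flap at. Steel strip 112 x 4 x 7 mm on the flap's hinge line, outside the box on its robot side (box y = -75 mm), with a dark clamp nut at the arc; clamped by friction at 0.6 to 1.05 rad, different every time.
- gauge_tip (a point): Free end of the gauge arm, 108 mm from the hinge line, on the arm's centre line; its x axis points from the tip to the hinge line.
- tray: Loose steel tray, 0.22 kg, on the desk: pan 100 (x) by 92 mm (y), floor 3 mm, rim 11 mm high; origin under the pan's middle. The +x end goes in first. From the -x end a tongue 34 mm wide, 4 mm thick runs to x = -164 mm and carries the grip. Home = origin at the box origin, axes parallel; the grip then stays outside, before the mouth.
- tray_grip (a point): Middle of the tray's upright black grip block: 34 mm long (along tray x), 12 mm thick (along tray y), from the tongue up to 42 mm above the desk; this point is at tray frame (-140, 0, 27) mm. Pinch it from above across tray y.
- board: Small blue circuit board, 72 x 78 x 9 mm, 22 g, lying loose in the tray's pan (95 x 86 mm inside); origin at the middle of its underside.
- flux_jar: Bystander: closed flux jar with an orange lid, 41x41x50 mm; origin at the middle of its underside. Leave it alone.
- screw_dish: Bystander: small steel dish of screws, 67x67x13 mm; origin at the middle of its underside. Leave it alone.
- paste_tube: Bystander: white paste tube standing on its cap, 23x25x76 mm; origin at the middle of its underside. Leave it alone.
- cutters: Bystander: red-handled side cutters lying flat, 47x124x14 mm; origin at the middle of its underside. Leave it alone.
- pump: Bystander: blue solder pump lying on its side, 19x154x22 mm; origin at the middle of its underside. Leave it alone.
- spool: Bystander: flat yellow spool of braid, 51x51x10 mm; origin at the middle of its underside. Leave it alone.
- pliers: Bystander: blue-handled long nose pliers lying flat, 47x147x14 mm; origin at the middle of its underside. Leave it alone.
Not all that is in view belongs to the job. Of the things that look like the tray, take the one that is nearest to the robot's base at the start.

How it is judged:
By the outcome, as a careful person would: the job done as asked, in the order asked, and still so for the second after the job is handed in, while the arm keeps its last pose, push and grip.
It also fails if it takes over 58 s, if anything falls off the work surface, if the arm or the gripper's body presses on something with over 40 N, if the wrist force passes 120 N, or if a joint passes its speed limit or range.

## Robot

A 6-joint arm with a two-finger parallel gripper is mounted at the origin on a cart in front of the work surface, level with it; the furniture and walls round the work are solid. World frame = base frame: x ahead of the robot, y to its left, z up, the work surface at z = 0. Lengths are in m, angles in rad, forces in N, time in s.
With the tool pointing down it reaches from about 0.325 to 0.85 m from the base axis. Payload 15.5 kg.
Tool frame: the origin (TCP) lies midway between the tips of the shut fingers; the grasp point (between the pads) lies 19 mm behind it; x points along the fingers, y is the direction in which the jaws open and shut, and the axes are right-handed (so a half turn about x gives the same grasp; the last joint's range is limited). The gripper opens to 91 mm and grips with 3 to 60 N. Pads are 32 mm wide; open, the fingers measure 118 mm over their backs; the gripper's body (76 mm by 178 mm) begins 60 mm behind the grasp point.
Start: joints at [-1.431, 0.494, 1.345, -0, 1.302, -0.096], TCP at [0.145, -0.608, 0.214] pointing down, gripper open.
Joint ranges: [-2.91, 2.91], [-0.82, 2.16], [0.22, 2.67], [-1.22, 4.37], [0.12, 2.79], [-3.08, 3.08]. Speed limits (rad/s): [1.89, 1.89, 2.57, 3.01, 3.01, 3.01].

## Interface

Orientations are given as a rotation vector (axis times angle).
In Python, from cell import get_state, eyes, order gives the robot as it stands.
- The arm moves only by the shell command python3 -m inch 'ROWS' [OPENING] [FORCE]. ROWS is JSON, a list of rows, each a list of 6 numbers: the shift along the tool's x, y, z in units of 0.12 m (1.0 is 0.12 m), then the turn, a rotation vector about the tool's x, y, z in units of pi/2 rad (1.0 is pi/2 rad). A call has 1 to 5 rows; each row is the pose to reach, as a shift and turn from the pose commanded when the call began, along the tool's axes at that moment; what a row does not reach only later rows make up. A row lasts 1/8 s, in which the tool goes at most 62.5 mm and 10.7 degrees, less where a joint would pass 70% of its speed; a pose out of reach is approached as far as the arm can. A call with a number of a shift or a turn outside -1 to 1 is refused whole. A call with a gripper value outside its range is refused whole. OPENING is the gripper command: -1 is shut, 1 is fully open, values between are in proportion, set as the call begins (- or left out, the last holds). The fingers move at their own pace and stop on an object; FORCE is the grip in N (left out, the last holds). Time passes only in rows, so rows that repeat a pose let the fingers close. It gives the time, the measured TCP pose, the force and the opening at its end, in the units of the state.
- get_state(): the state, without advancing time (a new reading comes with each control period).
- eyes.grab_frame(name): name is "side" or "top"; returns (picture, depth): 400x640x3 uint8, red, green, blue; 400x640 float32, m along the optical axis (not along the pixel's ray), 0 where there is no reading.
- eyes.camera_info(name): a dict with "intrinsics" (3x3 intrinsics, pixels), "extrinsics" (4x4, takes a point from world to camera coordinates). Camera axes: x right, y down, z forward; pixel columns grow to the right and rows downward; lengths in m; the calibration is good to about 2 mm. A picture is of the moment at which its call begins. camera_info takes no time and is no camera call.
- order.job_done(): hands the job in, once; it reports no verdict.
The state is a dict: "time": time; "joint_pos": joint angles; "dq": joint speeds; "tau": joint torques, N m; "eef_pos": TCP position; "eef_rot": TCP orientation; "contact_force": force on the tool from outside, world axes, zero at the start; "ft_torque": the same for the moment, N m; "width": finger opening in m.
Only numpy, scipy, OpenCV 4.12 (cv2) and the standard library are available. Lean on these libraries where they do the work, as an engineer would, in place of code of your own. Each camera call takes 0.05 s, during which the arm holds its last target.

## Working session

There is one attempt and no reset: what is moved stays moved. The work goes in short steps, Python scripts to look and compute and a shell command to move; the robot and the scene stay as the last step left them, time stands still between calls to the robot, and variables do not carry over. Pictures are saved under pics/ and viewed, and the job is handed in when it is done.

```bash
ls; mkdir -p pics; python3 - <<'E'
from cell import get_state, eyes, order
import cv2,numpy as np
s=get_state()
print(s)
for n in("side","top"):
    p,d=eyes.grab_frame(n); c=eyes.camera_info(n)
    np.savez(f"{n}0.npz",p=p,d=d,K=c["intrinsics"],E=c["extrinsics"])
    print(n,np.round(c["intrinsics"],1).tolist(),np.round(c["extrinsics"],3).tolist())
    cv2.imwrite(f"pics/{n}0.png",p[:,:,::-1])
E
```

```text
pics
{'time': 0.0, 'joint_pos': array([-1.43150303e+00,  4.94192197e-01,  1.34612994e+00, -1.36254206e-05,
        1.30251258e+00, -9.54690806e-02]), 'dq': array([-0.00035289, -0.00026313, -0.00218297,  0.00103441,  0.00114929,
        0.00116423]), 'tau': array([ 2.92714312e-04, -8.78809977e+01, -3.81847429e+01,  7.08070700e-02,
        5.33150369e-02, -6.74568992e-05]), 'eef_pos': array([ 0.14534603, -0.60746829,  0.21333307]), 'eef_rot': array([ 2.09741726,  0.2486542 , -2.09750247]), 'contact_force': array([-0.20290483,  0.07671767,  0.70092921]), 'ft_torque': array([ 0.00203146,  0.00543737, -0.01462911]), 'width': 0.0912183171763452}
side [[479.5, 0.0, 314.3], [0.0, 479.5, 200.6], [0.0, 0.0, 1.0]] [[0.931, -0.363, 0.02, -0.493], [-0.199, -0.553, -0.809, 0.199], [0.305, 0.749, -0.588, 1.247], [0.0, 0.0, 0.0, 1.0]]
top [[439.7, 0.0, 323.8], [0.0, 439.7, 199.0], [0.0, 0.0, 1.0]] [[0.029, -1.0, 0.006, 0.017], [-0.994, -0.029, -0.109, 0.56], [0.11, -0.003, -0.994, 1.729], [0.0, 0.0, 0.0, 1.0]]
```

View pics/top0.png

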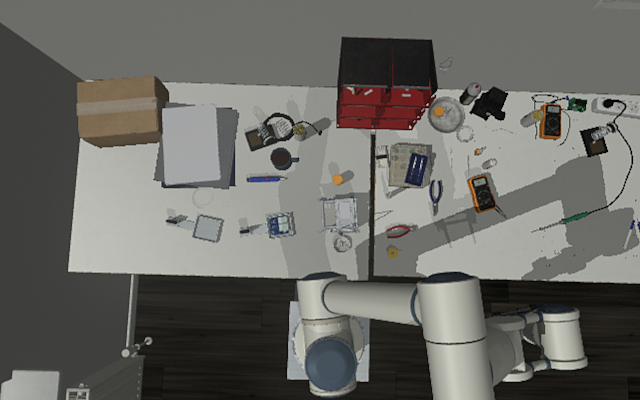

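View pics/side0.png

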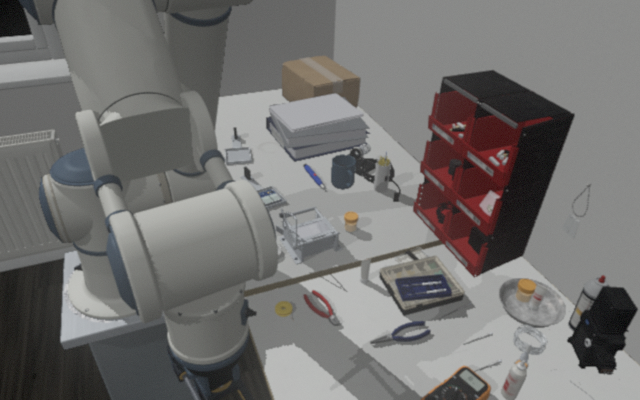

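```bash
python3 - <<'E'
import cv2,numpy as np
t=cv2.imread("pics/top0.png"); s=cv2.imread("pics/side0.png")
cv2.imwrite("pics/topc.png",cv2.resize(t[185:265,160:380],None,fx=3.6,fy=3.6,interpolation=cv2.INTER_CUBIC))
cv2.imwrite("pics/sidec.png",cv2.resize(s[120:280,210:400],None,fx=3.6,fy=3.6,interpolation=cv2.INTER_CUBIC))
E
```

```text
(no output)
```

View pics/topc.png

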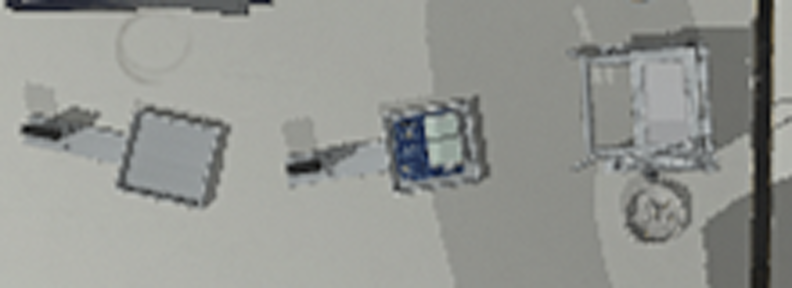

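View pics/sidec.png

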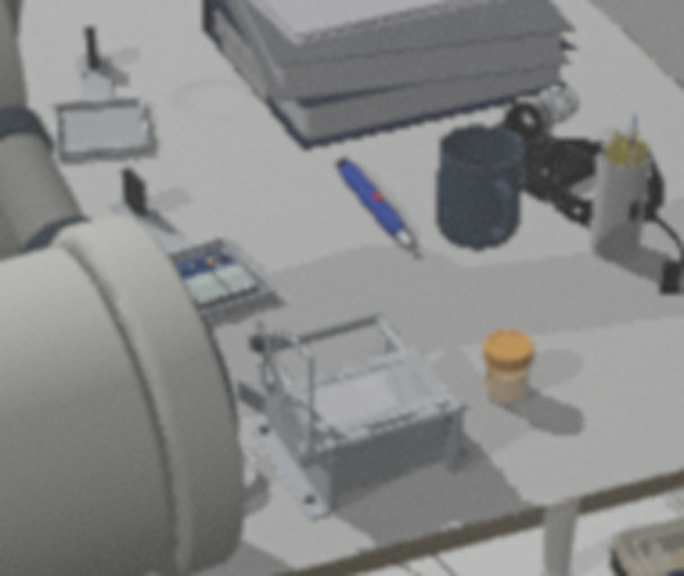

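```bash
cat > h.py <<'E'
import numpy as np,cv2
from scipy.spatial.transform import Rotation as R
def cloud(n,f=None):
    if f is None:
        z=np.load(f"{n}0.npz")
    else: z=np.load(f)
    p,d,K,E=z["p"],z["d"],z["K"],z["E"]
    v,u=np.mgrid[0:400,0:640]
    P=np.stack([(u-K[0,2])/K[0,0]*d,(v-K[1,2])/K[1,1]*d,d],-1)
    W=(P-E[:3,3])@E[:3,:3]
    W[d==0]=np.nan
    return p,W,K,E
def ray(px,z0,K,E):
    r=np.linalg.inv(K)@np.array([px[0],px[1],1.]); r=E[:3,:3].T@r; c=-E[:3,:3].T@E[:3,3]
    return c+r*(z0-c[2])/r[2]
def proj(P,K,E):
    q=E[:3,:3]@np.asarray(P)+E[:3,3]; q=K@q; return q[:2]/q[2]
E
python3 - <<'E'
from h import *
for n in("top","side"):
    p,W,K,E=cloud(n)
    x,y,z=W[...,0],W[...,1],W[...,2]
    print(n)
    roi=(x>.3)&(x<.65)&(y>-.05)&(y<.5)
    m=roi&(abs(z)<.01); print("desk z",np.nanmedian(z[m]))
    # dark grip pixels
    g=p.max(2)<60
    for nm,mm in (("grip",roi&g&(z>.025)&(z<.055)&(y>.1)),):
        k,l,s,c=cv2.connectedComponentsWithStats(mm.astype(np.uint8))
        for i in range(1,k):
            if s[i,4]>3:
                q=W[l==i]; print(nm,s[i],q.mean(0).round(4),q.min(0).round(3),q.max(0).round(3))
    b=roi&(p[...,2].astype(int)-p[...,0]>40)&(z<.03)
    k,l,s,c=cv2.connectedComponentsWithStats(b.astype(np.uint8))
    for i in range(1,k):
        if s[i,4]>15: q=W[l==i]; print("blue",s[i],q.mean(0).round(4),q.min(0).round(3),q.max(0).round(3))
    if n=="top":
        for lo,hi in((.045,.075),(.075,.16)):
            m=roi&(z>lo)&(z<hi)&(y<.2)&(x<.55)
            q=W[m]; print(lo,len(q),q.mean(0).round(3),q.min(0).round(3),q.max(0).round(3))
z=np.load("top0.npz");c=z["p"][200:256,150:360];
cv2.imwrite("pics/c1.png",cv2.resize(c[:,105:155,::-1],None,fx=14,fy=10,interpolation=cv2.INTER_NEAREST))
p,W,K,E=cloud("top")
h=np.clip(np.nan_to_num(W[...,2])*1500,0,255).astype(np.uint8)
a=h[190:260,160:360];cv2.imwrite("pics/h1.png",cv2.resize(cv2.applyColorMap(a,cv2.COLORMAP_JET),None,fx=4,fy=4,interpolation=cv2.INTER_NEAREST))
E
```

```text
top
desk z 0.0016336183729216904
grip [231 174   2   8  12] [0.6322 0.4027 0.0511] [0.617 0.399 0.042] [0.645 0.406 0.055]
grip [240 230   9   3  19] [0.4218 0.3452 0.0414] [0.417 0.331 0.025] [0.427 0.36  0.048]
blue [249 177  31   5 114] [0.6339 0.2795 0.0185] [ 0.625  0.217 -0.007] [0.644 0.339 0.029]
blue [270 217  11  18  79] [0.4406 0.2261 0.0068] [ 0.414  0.204 -0.005] [0.483 0.248 0.019]
0.045 368 [ 0.495 -0.013  0.064] [ 0.435 -0.049  0.05 ] [0.55  0.044 0.074]
0.075 31 [ 0.432 -0.027  0.118] [ 0.418 -0.049  0.076] [0.46  0.034 0.141]
side
desk z -0.00018908716478914842
blue [305 165  17  20 103] [0.6284 0.2734 0.0153] [0.62  0.217 0.007] [0.64  0.338 0.022]
```

View pics/h1.png

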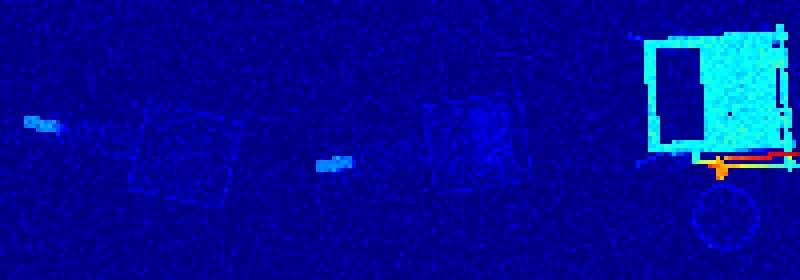

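```bash
python3 - <<'E'
from h import *
p,W,K,E=cloud("top")
z=W[...,2];x=W[...,0];y=W[...,1]
m=((z>.045)&(z<.078)&(y<.1)&(y>-.12)&(x>.4)&(x<.57))
k,l,s,c=cv2.connectedComponentsWithStats(m.astype(np.uint8),connectivity=4)
i=1+np.argmax(s[1:,4]); print(s[i])
M=(l==i)
for r in range(s[i][1],s[i][1]+s[i][3]): print(r,"".join("#" if v else "." for v in M[r,s[i][0]-2:s[i][0]+s[i][2]+2]))
print(s[i][0]-2)
rgb=p[190:250,300:365];cv2.imwrite("pics/box.png",cv2.resize(rgb[:,:,::-1],None,fx=10,fy=10,interpolation=cv2.INTER_NEAREST))
rgb=p[205:245,235:300];cv2.imwrite("pics/tray.png",cv2.resize(rgb[:,:,::-1],None,fx=12,fy=12,interpolation=cv2.INTER_NEAREST))
E
```

```text
[321 197  38  34 761]
197 ...................................##.....
198 ......................################....
199 ........##############################....
200 ..################################..#.....
201 ..################################..#.....
202 ..###...........######################....
203 ..###...........######################....
204 ..###...........######################....
205 ..###...........######################....
206 ..###...........######################....
207 ..###...........###################.#.....
208 ..###...........###################.##....
209 ..###...........###################.##....
210 ..###...........###################.##....
211 ...##............##################.##....
212 ...##............##################.##....
213 ...##............##################.##....
214 ...##............##################.##....
215 ...##............##################.##....
216 ...##............##################..#....
217 ...##............######################...
218 ...##............######.############.##...
219 ...###...........######################...
220 ...###...........######################...
221 ...###...........######################...
222 ...###...........###################.#....
223 ...###...........###################.##...
224 ...###...........###################.##...
225 ...###...###############################..
226 ...#####################################..
227 ...#########################.........##...
228 .........#....##..........................
229 ..............##..........................
230 ..............#...........................
319
```

View pics/box.png

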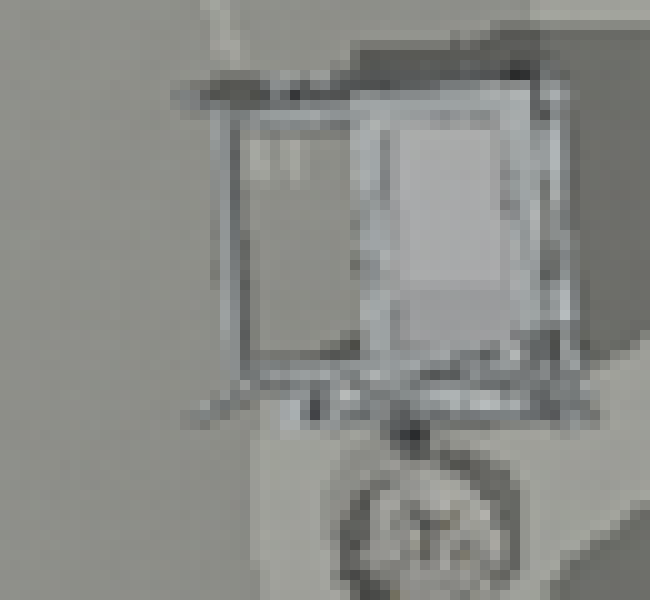

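View pics/tray.png

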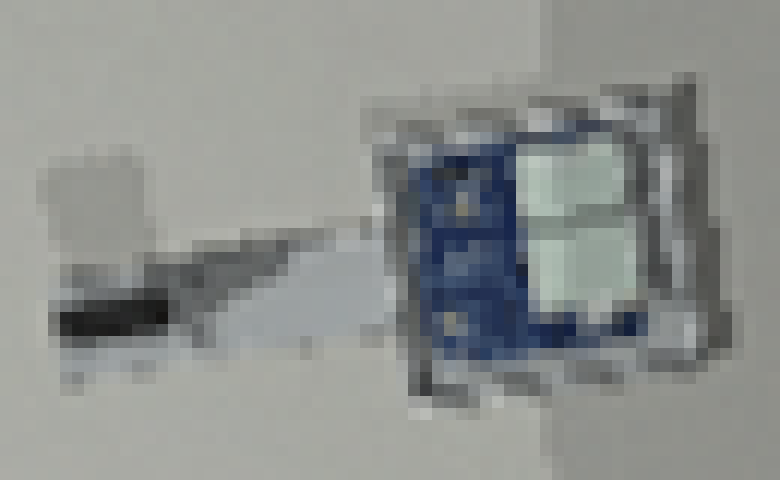

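```bash
python3 - <<'E'
from h import *
p,W,K,E=cloud("top")
z=W[...,2]
# bar: per-row centroid weighted by height mask
rows=np.arange(203,224); pts=[]
for r in rows:
    w=(z[r,318:328]>.03).astype(float); c=(np.arange(318,328)*w).sum()/w.sum(); pts.append(ray((c,r),.061,K,E)[:2])
pts=np.array(pts)
vx,vy,x0,y0=cv2.fitLine(pts.astype(np.float32),cv2.DIST_L2,0,.01,.01).ravel()
d=np.array([vx,vy]); d*=np.sign(d[0]); print("bar dir",d,"line pt",x0,y0)
# edges of flap (y=+-57 top z=.063): cols 336..350
up=[];lo=[]
g=cv2.cvtColor(p,cv2.COLOR_RGB2GRAY)
for c in range(341,352):
    col=z[190:232,c]; rr=np.where((col>.045)&(col<.08))[0]+190
    up.append((c,rr.min()-.5)); lo.append((c,rr.max()+.5))
U=np.array([ray(q,.063,K,E)[:2] for q in up]);L=np.array([ray(q,.063,K,E)[:2] for q in lo])
# bar ends: side rods outer at y=+-54: rows at col 326..334
bu=[];bl=[]
for c in range(326,334):
    col=z[193:235,c]; rr=np.where((col>.045)&(col<.078))[0]+193
    bu.append(ray((c,rr.min()-.5),.062,K,E)[:2]); bl.append(ray((c,rr.max()+.5),.062,K,E)[:2])
bu,bl=np.array(bu),np.array(bl)
for nm,q in(("U",U),("L",L),("bu",bu),("bl",bl)):
    print(nm,q.mean(0).round(4),"slope",np.polyfit(q[:,1],q[:,0],1)[0].round(3), q[:,0].round(4))
# grip & tray points
for nm,px,zz in(("grip",(235+113/12-.5,205+313/12-.5),.042),("TL",(235+375/12-.5,205+105/12-.5),.011),("TR",(235+695/12-.5,205+82/12-.5),.011),("BR",(235+730/12-.5,205+355/12-.5),.011),("BL",(235+413/12-.5,205+412/12-.5),.011)):
    print(nm,np.round(px,1),ray(px,zz,K,E).round(4))
E
```

```text
bar dir [0.99608165 0.08843827] line pt 0.50028104 0.037096594
U [ 0.5639 -0.0538] slope -0.029 [0.5633 0.5634 0.5635 0.5636 0.5637 0.5639 0.564  0.5641 0.5642 0.5643
 0.5644]
L [ 0.4478 -0.0565] slope -0.166 [0.4455 0.4456 0.4457 0.4458 0.4459 0.4461 0.4501 0.4502 0.4503 0.4504
 0.4505]
bu [0.5576 0.0109] slope -0.113 [0.5538 0.5578 0.5579 0.5581 0.5582 0.5583 0.5584 0.5585]
bl [0.4423 0.0078] slope 0.188 [0.4438 0.444  0.4402 0.4442 0.4443 0.4444 0.4445 0.4329]
grip [243.9 230.6] [0.4233 0.3444 0.042 ]
TL [265.8 213.2] [0.4965 0.2654 0.011 ]
TR [292.4 211.3] [0.5074 0.1583 0.011 ]
BR [295.3 234.1] [0.4162 0.1433 0.011 ]
BL [268.9 238.8] [0.3942 0.2483 0.011 ]
```

```bash
cat >> h.py <<'E'
def plan(pos,yhat=None,xhat=(0,0,-1)):
    """print shift/turn units from current pose to a pose with tool x along xhat, tool y nearest +-yhat"""
    from cell import get_state
    s=get_state(); p=s["eef_pos"]; C=R.from_rotvec(s["eef_rot"])
    u=C.inv().apply(np.asarray(pos)-p)/.12
    out=""
    if yhat is not None:
        x=np.array(xhat,float);x/=np.linalg.norm(x);y=np.append(yhat,0)[:3] if len(yhat)==2 else np.array(yhat,float)
        y=y-x*(x@y);y/=np.linalg.norm(y)
        for sg in(1,-1):
            T=R.from_matrix(np.stack([x,sg*y,np.cross(x,sg*y)],1)); out+=f" turn{sg:+d} {np.round((C.inv()*T).as_rotvec()/(np.pi/2),3)}"
    print("shift",np.round(u,3),out)
    print("axes",C.as_matrix().T.round(3).tolist(),"pos",p.round(4),"j",s["joint_pos"].round(3),"F",s["contact_force"].round(1),"w",round(s["width"],4),"t",s["time"])
E
python3 - <<'E'
from h import *
a=np.deg2rad(12)
plan((.423,.344,.1),(np.cos(a),np.sin(a)))
for n in("top","side"):
    _,_,K,E=cloud(n); print((-E[:3,:3].T@E[:3,3]).round(3))
E
```

```text
shift [ 0.953 -7.173 -4.094]  turn+1 [-0.984 -0.001  0.   ] turn-1 [1.016e+00 0.000e+00 1.000e-03]
axes [[-0.0, 0.001, -1.0], [0.233, -0.973, -0.001], [-0.973, -0.233, -0.0]] pos [ 0.1454 -0.6075  0.2134] j [-1.432  0.494  1.346  0.     1.302 -0.095] F [ 0.1 -0.1 -1.1] w 0.0911 t 0.1
[0.366 0.038 1.78 ]
[ 0.118 -1.003  0.904]
```

```bash
python3 -m inch '[[0,-0.5,-0.4,-0.1,0,0],[0,-0.9,-0.8,-0.2,0,0],[0,-1,-1,-0.2,0,0]]' 1 20; python3 - <<'E'
from h import *
plan((.45,-.2,.23),(np.cos(.2),np.sin(.2)))
E
```

```text
time: 0.48
eef_pos: [0.2347, -0.4607, 0.2137]
eef_rot: [1.91, 0.542, -1.91]
contact_force: [0.3, -0.9, 0.1]
width: 0.0914
shift [-0.134 -0.91  -2.667]  turn+1 [-0.776 -0.001  0.001] turn-1 [1.224e+00 1.000e-03 1.000e-03]
axes [[-0.0, 0.001, -1.0], [0.524, -0.852, -0.001], [-0.852, -0.524, -0.0]] pos [ 0.2347 -0.4607  0.2137] j [-1.215  0.343  1.608  0.     1.192 -0.196] F [ 0.3 -0.9  0.1] w 0.0914 t 0.475
```

```bash
python3 -m inch '[[-0.1,-0.4,-0.5,-0.11,0,0],[-0.2,-0.8,-1,-0.22,0,0],[-0.2,-0.9,-1,-0.3,0,0]]'; python3 - <<'E'
from h import *
plan((.45,.0,.23),(np.cos(.2),np.sin(.2)))
E
```

```text
time: 0.85
eef_pos: [0.2807, -0.3061, 0.2381]
eef_rot: [1.598, 0.901, -1.598]
contact_force: [-0.4, 0.2, -0.2]
width: 0.0912
shift [ 0.069 -0.114 -2.912]  turn+1 [-0.474 -0.    -0.   ] turn-1 [ 1.526 -0.     0.   ]
axes [[0.0, 0.0, -1.0], [0.855, -0.518, -0.0], [-0.518, -0.855, -0.0]] pos [ 0.2807 -0.3061  0.2381] j [-0.973  0.168  1.79   0.     1.184 -0.429] F [-0.4  0.2 -0.2] w 0.0912 t 0.85
```

```bash
python3 -m inch '[[0,0,-0.5,0,0,0],[0,0,-1,0,0,0],[0,0,-1,0,0,0]]'; python3 -m inch '[[0,0,-0.5,-0.1,0,0],[0,0,-1,-0.2,0,0],[0,0,-1,-0.2,0,0]]';python3 - <<'E'
from h import *
a=np.deg2rad(12)
plan((.423,.344,.15),(np.cos(a),np.sin(a)))
E
```

```text
time: 1.23
eef_pos: [0.3442, -0.2028, 0.2379]
eef_rot: [1.599, 0.901, -1.598]
contact_force: [0.1, -0.5, -0.2]
width: 0.0912
time: 1.6
eef_pos: [0.407, -0.1016, 0.2378]
eef_rot: [1.377, 1.092, -1.376]
contact_force: [0.2, -0.2, 0.8]
width: 0.0915
shift [ 0.733 -0.715 -3.646]  turn+1 [-0.279 -0.    -0.   ] turn-1 [ 1.721 -0.     0.   ]
axes [[0.0, 0.0, -1.0], [0.974, -0.228, -0.0], [-0.228, -0.974, -0.0]] pos [ 0.407  -0.1016  0.2378] j [-0.388  0.174  1.782  0.     1.185 -0.158] F [ 0.2 -0.2  0.8] w 0.0915 t 1.6
```

```bash
python3 -m inch '[[0,0,-0.5,-0.1,0,0],[0,-0.1,-1,-0.2,0,0],[0,-0.2,-1,-0.28,0,0]]'; python3 -m inch '[[0,0,-0.5,0,0,0],[0,0,-1,0,0,0],[0,0,-1,0,0,0]]'; python3 -m inch '[[0,0,-0.5,0,0,0],[0,0,-1,0,0,0],[0,0,-1,0,0,0]]';python3 - <<'E'
from h import *
a=np.deg2rad(12)
plan((.423,.344,.15),(np.cos(a),np.sin(a)))
E
```

```text
time: 1.98
eef_pos: [0.4105, 0.0203, 0.2377]
eef_rot: [1.053, 1.302, -1.053]
contact_force: [0.0, -0.3, 0.3]
width: 0.0911
time: 2.35
eef_pos: [0.3854, 0.1378, 0.2378]
eef_rot: [1.056, 1.3, -1.056]
contact_force: [0.8, -0.4, -0.2]
width: 0.0909
time: 2.72
eef_pos: [0.3621, 0.2549, 0.2377]
eef_rot: [1.057, 1.3, -1.056]
contact_force: [0.1, -0.7, -0.1]
width: 0.0911
shift [ 0.731  0.648 -0.623]  turn+1 [-0.002 -0.     0.   ] turn-1 [1.998 0.    0.   ]
axes [[-0.0, 0.0, -1.0], [0.979, 0.204, -0.0], [0.204, -0.979, -0.0]] pos [0.3621 0.2549 0.2377] j [0.478 0.209 1.735 0.    1.197 0.273] F [ 0.1 -0.7 -0.1] w 0.0911 t 2.725
```

```bash
python3 -m inch '[[0,0.3,-0.3,0,0,0],[0,0.65,-0.62,0,0,0],[0,0.65,-0.62,0,0,0]]'; cat > snap.py <<'E'
import sys
from cell import eyes
import numpy as np,cv2
for n in sys.argv[2:]:
    p,d=eyes.grab_frame(n); c=eyes.camera_info(n)
    np.savez(f"{n}{sys.argv[1]}.npz",p=p,d=d,K=c["intrinsics"],E=c["extrinsics"])
    cv2.imwrite(f"pics/{n}{sys.argv[1]}.png",p[:,:,::-1])
E
python3 snap.py 1 side top
python3 -c "
import cv2
s=cv2.imread('pics/side1.png'); cv2.imwrite('pics/s1.png',cv2.resize(s[110:270,200:360],None,fx=3.7,fy=3.7,interpolation=cv2.INTER_CUBIC))
s=s[185:255,255:345]; cv2.imwrite('pics/s1b.png',cv2.resize(s,None,fx=8,fy=8,interpolation=cv2.INTER_NEAREST))"
```

```text
time: 3.1
eef_pos: [0.4267, 0.342, 0.2372]
eef_rot: [1.059, 1.297, -1.059]
contact_force: [-0.6, -0.4, -0.4]
width: 0.0914
```

View pics/s1.png

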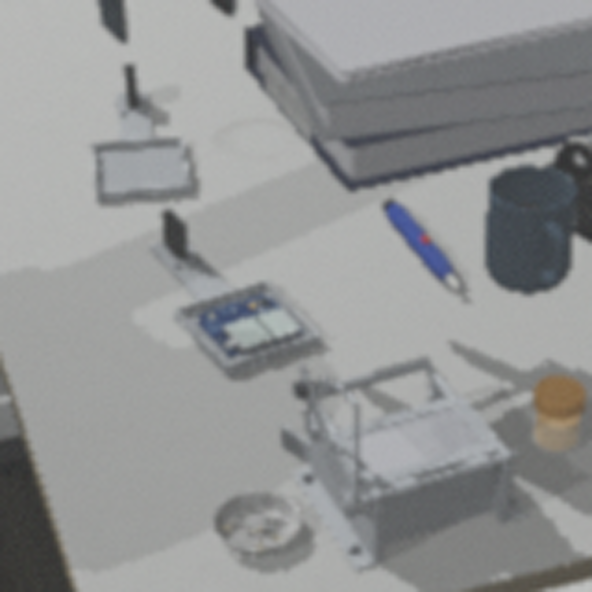

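View pics/s1b.png

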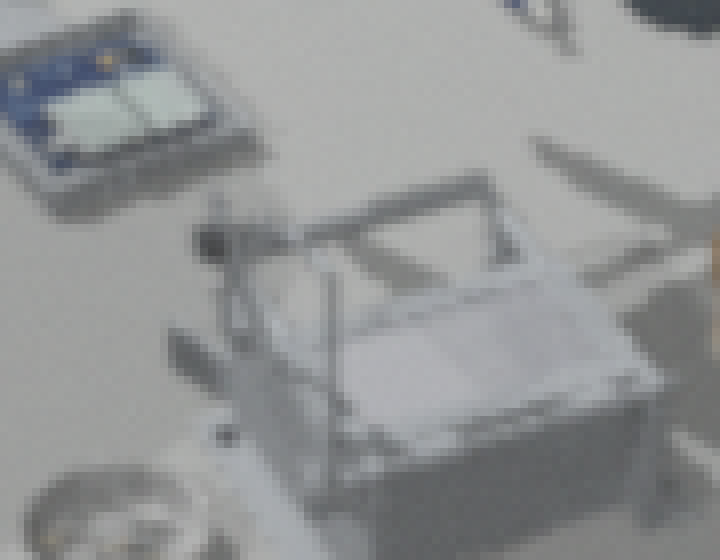

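View pics/top1.png

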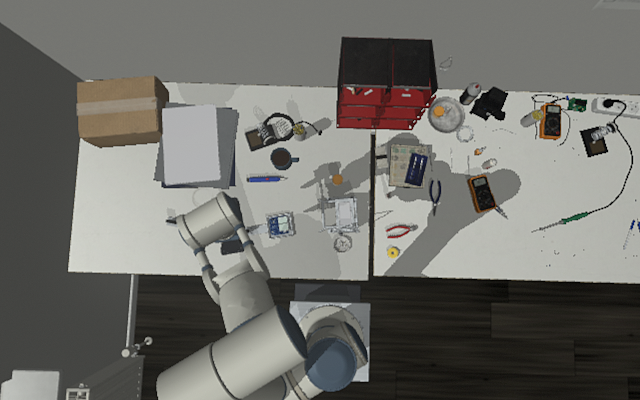

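```bash
cat >> h.py <<'E'
BO=np.array([.5032,-.0279,0]); BX=np.array([.0884,-.9961,0]); BY=np.array([.9961,.0884,0])
def box(x,y,z): return BO+BX*x+BY*y+np.array([0,0,z])
def arm(r,a,y): return box(.065-r*np.cos(a),y,.06+r*np.sin(a))
E
python3 - <<'E'
from h import *
p,W,K,E=cloud("side","side1.npz")
for px in((247.3,167.3),(246.5,168),(248,166.5)): print("grip top",ray(px,.042,K,E).round(4))
m=(p.max(2)<70)&(np.abs(W[...,0]-.42)<.05)&(np.abs(W[...,1]-.345)<.05)&(W[...,2]<.06)
v,u=np.where(m); print(u.min(),u.max(),v.min(),v.max(),len(u),W[m].mean(0),W[m].max(0),W[m].min(0))
im=cv2.resize(p[185:255,255:345],None,fx=8,fy=8,interpolation=cv2.INTER_CUBIC)[:,:,::-1].copy()
def dot(P,c):
    q=(proj(P,K,E)+.5-[255,185])*8; cv2.circle(im,tuple(int(t) for t in q),2,c,-1); return q
for yy in(-.054,0,.054): print("bar",dot(box(-.065,yy,.06),(0,0,255)))
for yy in(-.057,.057):
    dot(box(.065,yy,.06),(0,255,0)); dot(box(-.015,yy,.063),(0,255,0))
dot(box(.065,-.075,.06),(255,0,255))
for a in(.6,.8,1.05):
    for r in (.108,.09): print(a,r,dot(arm(r,a,-.075),(0,255,255)))
cv2.imwrite("pics/s1c.png",im)
E
```

```text
grip top [0.4224 0.3496 0.042 ]
grip top [0.4187 0.3462 0.042 ]
grip top [0.4259 0.3537 0.042 ]
245 249 168 178 32 [0.41594189 0.33770047 0.02744605] [0.42061505 0.35744043 0.04382787] [0.41172704 0.32664157 0.01140843]
bar [227.01421238 254.52272372]
bar [364.02089827 215.95866843]
bar [497.14837512 178.48651629]
0.6 0.108 [214.49030793 195.60017508]
0.6 0.09 [232.50579133 243.74849334]
0.8 0.108 [229.92231374 178.84683898]
0.8 0.09 [245.61178644 230.39048054]
1.05 0.108 [255.18746991 174.85601765]
1.05 0.09 [266.88057027 227.92711318]
```

View pics/s1c.png

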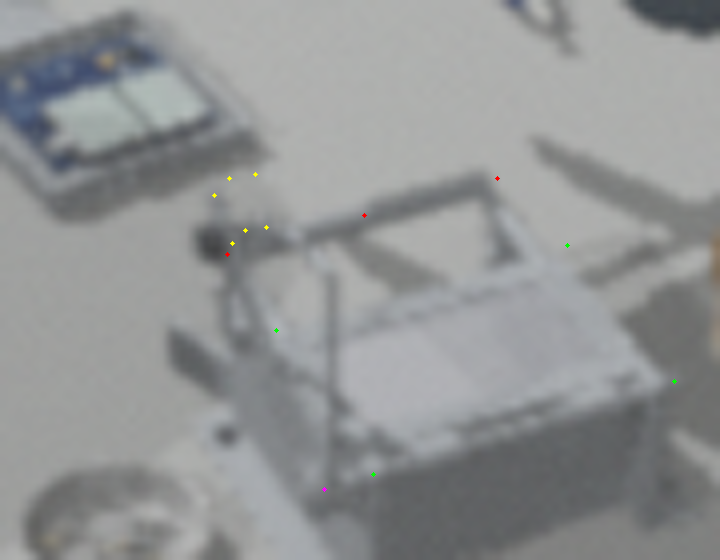

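```bash
python3 -m inch '[[0.5,-0.03,-0.02,0,0,0],[1,-0.03,-0.02,0,0,0],[1,-0.03,-0.02,0,0,0]]' ; python3 -m inch '[[0.3,0,0,0,0,0],[0.5,0,0,0,0,0],[0.6,0,0,0,0,0],[0.6,0,0,0,0,0]]'; python3 snap.py 2 side
python3 -c "
import cv2
s=cv2.imread('pics/side2.png'); cv2.imwrite('pics/s2.png',cv2.resize(s[110:220,200:320],None,fx=5,fy=5,interpolation=cv2.INTER_CUBIC))"
```

```text
time: 3.58
eef_pos: [0.4173, 0.3403, 0.1154]
eef_rot: [1.053, 1.3, -1.066]
contact_force: [0.9, -0.1, 1.3]
width: 0.0913
time: 4.08
eef_pos: [0.42, 0.3435, 0.0471]
eef_rot: [1.059, 1.298, -1.058]
contact_force: [-0.1, 0.3, -0.2]
width: 0.0912
```

View pics/s2.png

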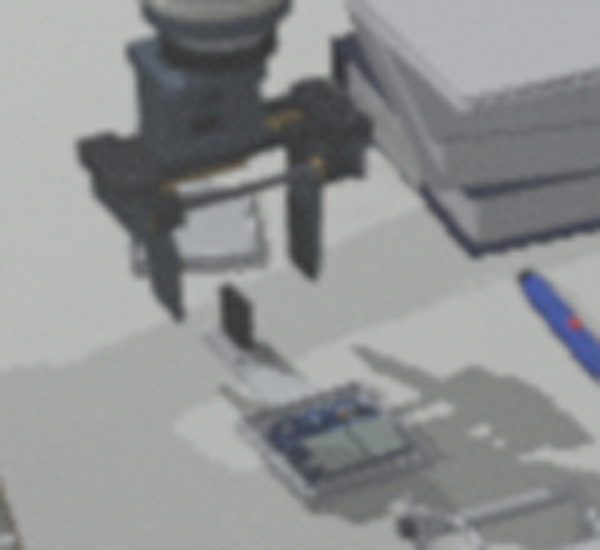

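```bash
python3 -m inch '[[0.29,0.02,0,0,0,0],[0.29,0.02,0,0,0,0],[0.29,0.02,0,0,0,0]]' ; python3 -m inch '[[0,0,0,0,0,0],[0,0,0,0,0,0],[0,0,0,0,0,0],[0,0,0,0,0,0],[0,0,0,0,0,0]]' -1 30;python3 -m inch '[[0,0,0,0,0,0],[0,0,0,0,0,0],[0,0,0,0,0,0],[0,0,0,0,0,0]]'; python3 snap.py 3 side top
python3 -c "
import cv2
s=cv2.imread('pics/side3.png'); cv2.imwrite('pics/s3.png',cv2.resize(s[110:250,200:340],None,fx=4,fy=4,interpolation=cv2.INTER_CUBIC))"
```

```text
time: 4.5
eef_pos: [0.4222, 0.3444, 0.0125]
eef_rot: [1.059, 1.298, -1.057]
contact_force: [-0.3, -0.8, -0.3]
width: 0.091
time: 5.12
eef_pos: [0.4218, 0.3441, 0.0111]
eef_rot: [1.058, 1.299, -1.058]
contact_force: [0.6, -0.1, -0.9]
width: 0.0439
time: 5.62
eef_pos: [0.4217, 0.3441, 0.0111]
eef_rot: [1.058, 1.299, -1.058]
contact_force: [-0.1, 0.1, -0.3]
width: 0.012
```

View pics/s3.png

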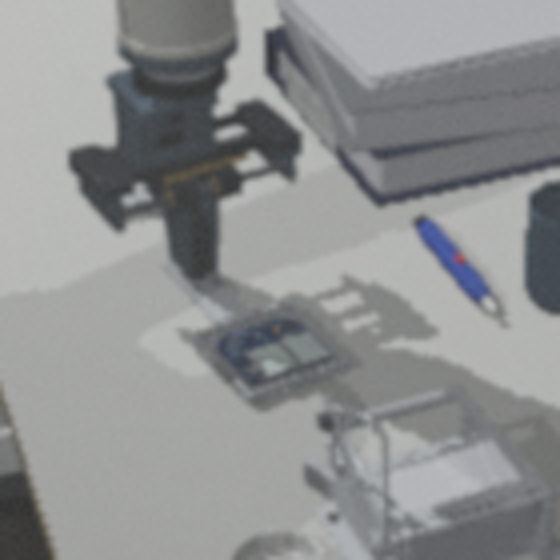

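```bash
python3 - <<'E'
from h import *
a=np.arctan2(.0884,.9961)
plan(box(-.140,0,.012),BY)
plan(box(-.240,0,.012),BY)
z=np.load("top3.npz")["p"][195:250,235:360]
cv2.imwrite("pics/t3.png",cv2.resize(z[:,:,::-1],None,fx=6,fy=6,interpolation=cv2.INTER_CUBIC))
E
```

```text
shift [-0.007  0.172  2.014]  turn+1 [0.073 0.    0.   ] turn-1 [-1.927 -0.     0.   ]
axes [[-0.0, -0.0, -1.0], [0.979, 0.202, -0.0], [0.202, -0.979, 0.0]] pos [0.4218 0.3441 0.0111] j [ 0.575  0.664  1.734 -0.     0.743  0.371] F [-0.3 -0.6 -0.2] w 0.0116 t 5.725
shift [-0.007  0.268  1.187]  turn+1 [0.073 0.    0.   ] turn-1 [-1.927 -0.     0.   ]
axes [[-0.0, -0.0, -1.0], [0.979, 0.202, -0.0], [0.202, -0.979, 0.0]] pos [0.4218 0.3441 0.0111] j [ 0.575  0.664  1.734 -0.     0.743  0.371] F [-0.3 -0.6 -0.2] w 0.0116 t 5.725
```

View pics/t3.png

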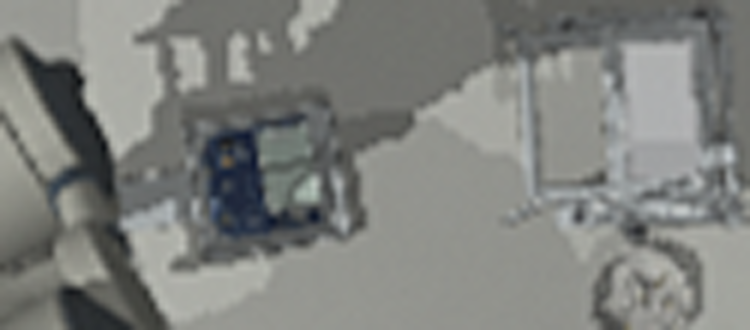

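```bash
python3 - <<'E'
from h import *
plan(box(-.290,0,.0111),BY)
p,W,K,E=cloud("top","top3.npz")
print(ray((280.3-.5,225-.5),.011,K,E))
E
```

```text
shift [0.    0.315 0.773]  turn+1 [0.073 0.    0.   ] turn-1 [-1.927 -0.     0.   ]
axes [[-0.0, -0.0, -1.0], [0.979, 0.202, -0.0], [0.202, -0.979, 0.0]] pos [0.4218 0.3441 0.0111] j [ 0.575  0.664  1.734 -0.     0.743  0.371] F [-0.3 -0.6 -0.2] w 0.0116 t 5.725
[0.45282377 0.20704511 0.011     ]
```

Tray centre agrees (0.453,0.207 vs predicted 0.450,0.207). Slide to in front of the mouth.

```bash
python3 -m inch '[[0,0.06,0.15,0.015,0,0],[0,0.12,0.31,0.03,0,0],[0,0.19,0.47,0.045,0,0],[0,0.25,0.63,0.06,0,0],[0,0.31,0.77,0.073,0,0]]'; python3 -m inch '[[0,0,0,0,0,0],[0,0,0,0,0,0]]'; python3 snap.py 4 side top; python3 - <<'E'
from h import *
plan(box(-.140,0,.0111),BY)
z=np.load("top4.npz")["p"][195:250,235:360]
cv2.imwrite("pics/t4.png",cv2.resize(z[:,:,::-1],None,fx=6,fy=6,interpolation=cv2.INTER_CUBIC))
z=np.load("side4.npz")["p"][140:260,210:360]
cv2.imwrite("pics/s4.png",cv2.resize(z[:,:,::-1],None,fx=5,fy=5,interpolation=cv2.INTER_CUBIC))
E
```

```text
time: 6.35
eef_pos: [0.4776, 0.2599, 0.0111]
eef_rot: [1.145, 1.249, -1.145]
contact_force: [0.7, 1.2, -1.5]
width: 0.0118
time: 6.6
eef_pos: [0.4768, 0.2611, 0.0111]
eef_rot: [1.143, 1.25, -1.144]
contact_force: [0.4, -0.1, -0.7]
width: 0.0117
shift [-0.     0.007  1.255]  turn+1 [0.001 0.    0.   ] turn-1 [-1.999 -0.     0.   ]
axes [[-0.0, -0.0, -1.0], [0.996, 0.089, -0.0], [0.089, -0.996, 0.0]] pos [0.4765 0.2615 0.0111] j [0.392 0.663 1.736 0.    0.742 0.303] F [ 0.2  0.4 -1.2] w 0.0115 t 6.7
```

View pics/t4.png

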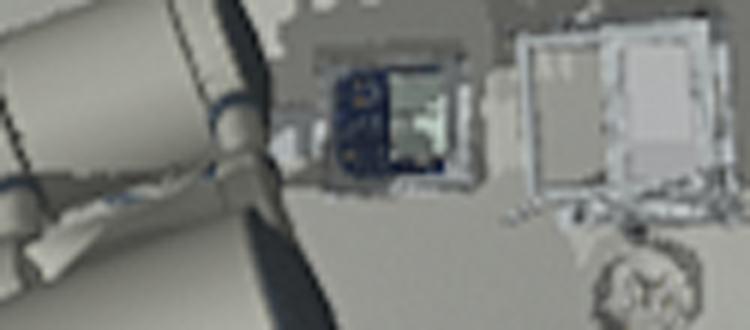

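View pics/s4.png

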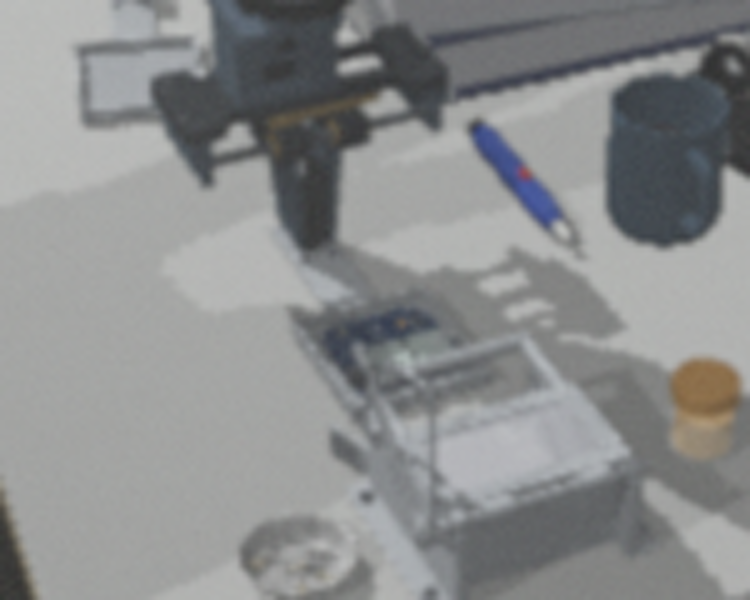

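```bash
python3 -m inch '[[0,0,0.12,0,0,0],[0,0,0.24,0,0,0],[0,0,0.36,0,0,0],[0,0,0.48,0,0,0],[0,0,0.6,0,0,0]]'; python3 -m inch '[[0,0,0.06,0,0,0],[0,0,0.12,0,0,0],[0,0,0.18,0,0,0],[0,0,0.24,0,0,0],[0,0,0.3,0,0,0]]'; python3 - <<'E'
from h import *
from cell import get_state
s=get_state();print(s["ft_torque"])
plan(box(-.140,0,.0111),BY)
E
```

```text
time: 7.32
eef_pos: [0.4834, 0.1883, 0.0111]
eef_rot: [1.144, 1.25, -1.144]
contact_force: [0.3, 0.2, -1.6]
width: 0.012
time: 7.95
eef_pos: [0.4864, 0.1532, 0.0111]
eef_rot: [1.143, 1.25, -1.143]
contact_force: [-0.2, 0.5, -1.3]
width: 0.0118
[ 0.08968374 -0.06140104 -0.0398746 ]
shift [0.    0.006 0.349]  turn+1 [ 0. -0.  0.] turn-1 [-2. -0. -0.]
axes [[-0.0, -0.0, -1.0], [0.996, 0.089, -0.0], [0.089, -0.996, -0.0]] pos [0.4864 0.1532 0.0111] j [0.188 0.637 1.821 0.    0.684 0.099] F [-0.2  0.5 -1.3] w 0.0118 t 7.95
```

```bash
python3 -m inch '[[0,0,0.06,0,0,0],[0,0,0.12,0,0,0],[0,0,0.18,0,0,0],[0,0,0.22,0,0,0],[0,0,0.25,0,0,0]]'; python3 -m inch '[[0,0,0.02,0,0,0],[0,0,0.04,0,0,0],[0,0,0.06,0,0,0]]';  python3 -m inch '[[0,0,0.015,0,0,0],[0,0,0.03,0,0,0],[0,0,0.03,0,0,0]]'; python3 - <<'E'
from h import *
from cell import get_state
s=get_state();print(s["ft_torque"])
plan(box(-.140,0,.0111),BY)
E
```

```text
time: 8.57
eef_pos: [0.4891, 0.1234, 0.0111]
eef_rot: [1.144, 1.25, -1.144]
contact_force: [0.3, 0.4, -1.0]
width: 0.0119
time: 8.95
eef_pos: [0.4897, 0.1165, 0.0111]
eef_rot: [1.144, 1.25, -1.144]
contact_force: [0.2, 0.1, -0.8]
width: 0.0118
time: 9.32
eef_pos: [0.4901, 0.1127, 0.0111]
eef_rot: [1.144, 1.25, -1.144]
contact_force: [-0.6, -0.4, -2.0]
width: 0.0121
[-0.15730714  0.00155499 -0.11921856]
shift [0.    0.005 0.01 ]  turn+1 [0. 0. 0.] turn-1 [-2. -0.  0.]
axes [[-0.0, -0.0, -1.0], [0.996, 0.088, -0.0], [0.088, -0.996, 0.0]] pos [0.4901 0.1127 0.0111] j [ 0.107  0.632  1.838 -0.     0.671  0.019] F [-0.6 -0.4 -2. ] w 0.0121 t 9.325
```

Still no contact at the stop; small steps on.

```bash
for i in 1 2; do python3 -m inch '[[0,0,0.015,0,0,0],[0,0,0.03,0,0,0],[0,0,0.03,0,0,0]]'|grep -E "pos|force"; done
```

```text
eef_pos: [0.4904, 0.1092, 0.0111]
contact_force: [-0.5, -0.9, -1.8]
eef_pos: [0.4908, 0.1074, 0.0113]
contact_force: [-3.3, 25.5, 1.5]
```

```bash
python3 -m inch '[[0,0,0.01,0,0,0],[0,0,0.01,0,0,0],[0,0,0.01,0,0,0]]'; python3 snap.py 5 side top; python3 - <<'E'
from h import *
from cell import get_state
print(get_state()["ft_torque"])
z=np.load("top5.npz")["p"][195:250,260:360]
cv2.imwrite("pics/t5.png",cv2.resize(z[:,:,::-1],None,fx=7,fy=7,interpolation=cv2.INTER_CUBIC))
z=np.load("side5.npz")["p"][150:260,240:360]
cv2.imwrite("pics/s5.png",cv2.resize(z[:,:,::-1],None,fx=5,fy=5,interpolation=cv2.INTER_CUBIC))
E
```

```text
time: 10.45
eef_pos: [0.4908, 0.1069, 0.0113]
eef_rot: [1.147, 1.251, -1.143]
contact_force: [-3.8, 34.6, 2.1]
width: 0.0117
[ 6.10818853  0.57120262 -0.28799096]
```

View pics/t5.png

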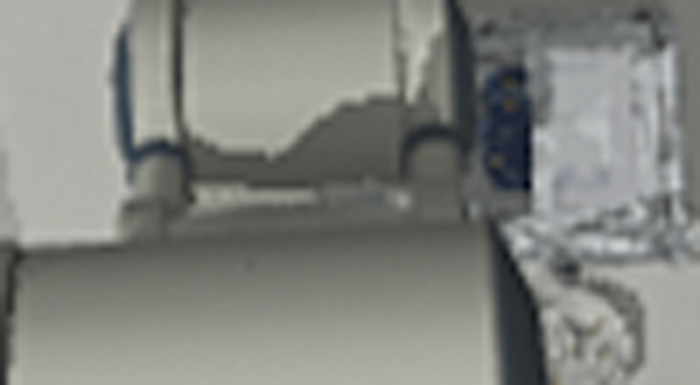

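View pics/s5.png

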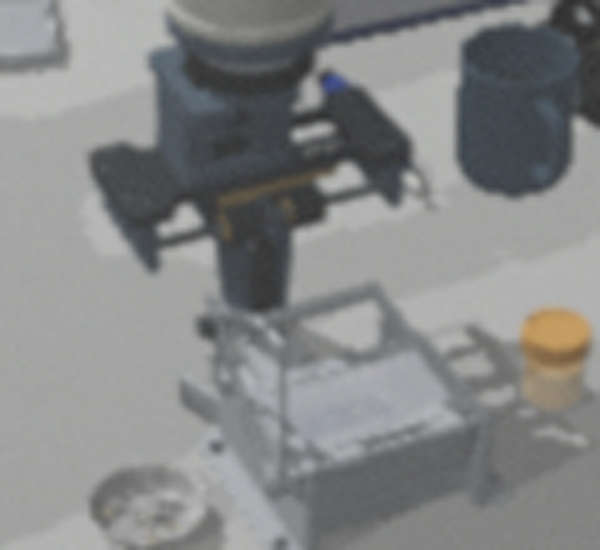

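```bash
python3 -m inch '[[0,0,-0.018,0,0,0],[0,0,-0.018,0,0,0]]'; python3 -m inch '[[0,0,0,0,0,0],[0,0,0,0,0,0],[0,0,0,0,0,0],[0,0,0,0,0,0]]' -0.2; python3 -m inch '[[-0.4,0,0,0,0,0],[-0.8,0,0,0,0,0],[-1,0,0,0,0,0],[-1,0,0,0,0,0]]'; python3 snap.py 6 top side; python3 - <<'E'
from h import *
plan(box(-.065,0,.20),BX)
z=np.load("top6.npz")["p"][195:250,260:360]
cv2.imwrite("pics/t6.png",cv2.resize(z[:,:,::-1],None,fx=7,fy=7,interpolation=cv2.INTER_CUBIC))
z=np.load("side6.npz")["p"][150:260,240:360]
cv2.imwrite("pics/s6.png",cv2.resize(z[:,:,::-1],None,fx=5,fy=5,interpolation=cv2.INTER_CUBIC))
E
```

```text
time: 10.8
eef_pos: [0.4907, 0.1071, 0.0111]
eef_rot: [1.144, 1.25, -1.143]
contact_force: [-1.7, 9.8, -1.0]
width: 0.0119
time: 11.3
eef_pos: [0.4907, 0.1066, 0.0112]
eef_rot: [1.144, 1.25, -1.144]
contact_force: [1.0, -0.5, 0.5]
width: 0.0366
time: 11.8
eef_pos: [0.4916, 0.1068, 0.1327]
eef_rot: [1.145, 1.247, -1.141]
contact_force: [0.4, 0.4, -1.2]
width: 0.0367
shift [-0.578  0.007  0.585]  turn+1 [1. 0. 0.] turn-1 [-1. -0.  0.]
axes [[-0.0, -0.0, -1.0], [0.996, 0.089, -0.0], [0.089, -0.996, 0.0]] pos [0.4903 0.1067 0.1306] j [ 0.095  0.431  1.745 -0.     0.966  0.006] F [ 0.8 -0.8 -0.1] w 0.0363 t 11.9
```

View pics/t6.png

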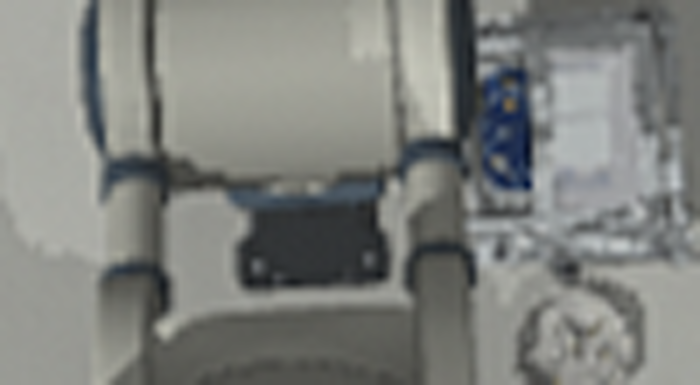

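View pics/s6.png

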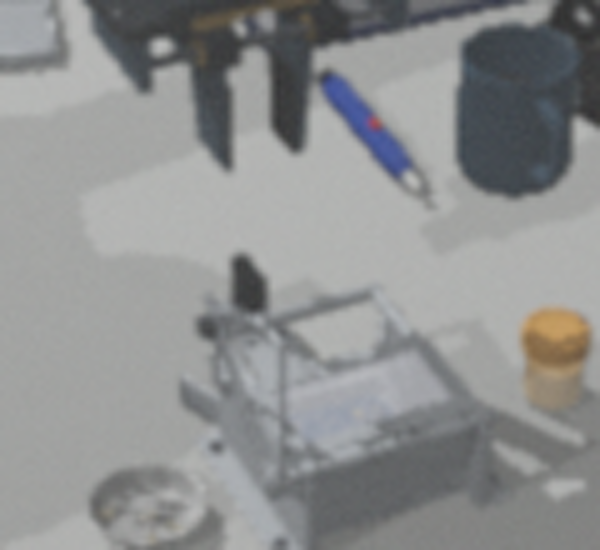

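```bash
python3 - <<'E'
from h import *
for n,fs in(("top",(0,1,3,4,6)),("side",(1,2,3,4,6))):
  acc=[]
  for f in fs:
    p,W,K,E=cloud(n,f"{n}{f}.npz")
    Q=W-BO; bx=Q@BX;by=Q@BY;bz=Q[...,2]
    m=(by<-.058)&(by>-.10)&(bz>.066)&(bz<.17)&(bx>-.09)&(bx<.08)
    v,u=np.where(m)
    if f in(0,6):
      for a,b in zip(v,u): print(n,f,a,b,(bx[a,b]*1000).round(),(by[a,b]*1000).round(),(bz[a,b]*1000).round(),"ang",np.arctan2(bz[a,b]-.06,.065-bx[a,b]).round(2),p[a,b])
E
```

```text
top 0 227 356 62.0 -60.0 68.0 ang 1.21 [118 121 122]
top 0 228 352 40.0 -66.0 151.0 ang 1.31 [121 125 126]
top 0 228 353 44.0 -66.0 150.0 ang 1.34 [114 118 118]
top 0 228 354 48.0 -67.0 151.0 ang 1.38 [106 110 110]
top 0 228 355 51.0 -67.0 151.0 ang 1.42 [118 122 122]
top 0 228 356 55.0 -67.0 151.0 ang 1.46 [127 131 132]
top 0 228 357 59.0 -68.0 155.0 ang 1.5 [119 123 123]
top 0 228 358 62.0 -68.0 153.0 ang 1.54 [158 161 160]
top 0 228 359 66.0 -68.0 159.0 ang 1.58 [153 155 151]
top 0 229 333 -28.0 -63.0 74.0 ang 0.15 [149 154 154]
top 0 229 339 -6.0 -66.0 115.0 ang 0.66 [126 130 131]
top 0 229 341 1.0 -66.0 122.0 ang 0.77 [137 141 142]
top 0 229 342 4.0 -67.0 131.0 ang 0.86 [151 156 157]
top 0 229 343 8.0 -67.0 138.0 ang 0.93 [167 172 174]
top 0 229 344 11.0 -68.0 139.0 ang 0.97 [172 178 178]
top 0 229 345 15.0 -68.0 135.0 ang 0.98 [174 179 180]
top 0 229 346 19.0 -68.0 140.0 ang 1.04 [157 163 164]
top 0 229 347 22.0 -69.0 143.0 ang 1.09 [166 170 169]
top 0 229 348 26.0 -69.0 144.0 ang 1.13 [171 174 173]
top 0 229 349 30.0 -69.0 143.0 ang 1.17 [164 167 167]
top 0 229 350 33.0 -69.0 
[... 14162 characters left out ...]
1]
side 6 242 292 59.0 -81.0 70.0 ang 1.0 [138 141 143]
side 6 242 293 60.0 -79.0 70.0 ang 1.1 [141 144 148]
side 6 242 296 67.0 -73.0 74.0 ang 1.72 [119 122 125]
side 6 243 292 59.0 -81.0 67.0 ang 0.92 [138 141 144]
side 6 243 293 61.0 -79.0 68.0 ang 1.1 [148 151 154]
side 6 243 294 61.0 -76.0 67.0 ang 1.05 [152 156 159]
side 6 243 296 68.0 -73.0 71.0 ang 1.8 [120 121 124]
side 6 243 300 68.0 -62.0 67.0 ang 1.96 [151 154 158]
side 6 244 293 65.0 -81.0 68.0 ang 1.58 [151 154 158]
side 6 244 294 69.0 -80.0 71.0 ang 1.89 [150 153 156]
side 6 244 296 67.0 -73.0 67.0 ang 1.83 [116 118 121]
side 6 245 294 71.0 -81.0 69.0 ang 2.13 [140 143 146]
side 6 245 295 70.0 -77.0 67.0 ang 2.15 [127 130 132]
```

```bash
cat > ga.py <<'E'
from h import *
from scipy.stats import theilslopes
def fit(x,z):
    d=np.stack([x,z],1).astype(np.float32); vx,vz,x0,z0=cv2.fitLine(d,cv2.DIST_HUBER,0,.001,.001).ravel()
    if vx>0: vx,vz=-vx,-vz
    a=np.arctan2(vz,vx); a=np.pi-a
    # offset of the hinge from line
    n=(.065-x0)*(-vz)+(.06-z0)*vx
    return a,n*1000
def gauge(n,f):
    p,W,K,E=cloud(n,f); Q=W-BO; bx=Q@BX;by=Q@BY;bz=Q[...,2]
    ang=np.arctan2(bz-.06,.065-bx); r=np.hypot(bz-.06,.065-bx)
    m=(by<-.0715 if n=="top" else by<-.0765)&(by>-.0755 if n=="top" else by>-.084)&(r>.025)&(r<.11)&(ang>.5)&(ang<1.15)
    return bx[m],bz[m]
if __name__=="__main__":
    for n,fs in(("top",(0,1,3,4,6)),("side",(1,2,3,4,6))):
        X=[gauge(n,f"{n}{f}.npz") for f in fs]
        for x,z in X: print(n,len(x),np.round(fit(x,z),3))
        x=np.concatenate([a for a,_ in X]);z=np.concatenate([b for _,b in X])
        print(n,"all",len(x),np.round(fit(x,z),3))
E
python3 ga.py
```

```text
top 16 [0.764 0.089]
top 16 [0.692 6.617]
top 17 [0.694 6.365]
top 16 [0.679 8.547]
top 16 [0.758 2.505]
top all 81 [0.717 5.076]
side 69 [0.717 1.652]
side 70 [0.704 3.166]
side 67 [0.721 2.271]
side 68 [0.705 3.228]
side 68 [0.741 0.562]
side all 342 [0.714 2.375]
```

```bash
python3 -m inch '[[-0.2,0,0,0.1,0,0],[-0.4,0,0,0.2,0,0],[-0.58,0,0,0.3,0,0],[-0.58,0,0,0.4,0,0],[-0.58,0,0,0.5,0,0]]'; python3 -m inch '[[0,0,0,0.1,0,0],[0,0,0,0.2,0,0],[0,0,0,0.3,0,0],[0,0,0,0.4,0,0],[0,0,0,0.5,0,0]]';python3 -m inch '[[0,0,0,0,0,0]]'; python3 - <<'E'
from h import *
plan(box(-.065,0,.15),BX)
E
```

```text
time: 12.52
eef_pos: [0.4901, 0.1066, 0.1995]
eef_rot: [1.703, 0.792, -1.707]
contact_force: [-0.2, 0.2, -0.4]
width: 0.0367
time: 13.15
eef_pos: [0.49, 0.1066, 0.1992]
eef_rot: [2.176, 0.091, -2.182]
contact_force: [0.3, -0.1, -0.8]
width: 0.0366
time: 13.28
eef_pos: [0.4901, 0.1066, 0.1994]
eef_rot: [2.173, 0.097, -2.178]
contact_force: [0.2, -0.2, -0.0]
width: 0.0364
shift [ 0.412  0.584 -0.01 ]  turn+1 [ 0.001  0.001 -0.   ] turn-1 [-1.999  0.     0.002]
axes [[-0.002, -0.0, -1.0], [0.089, -0.996, 0.0], [-0.996, -0.089, 0.002]] pos [0.4901 0.1066 0.1994] j [ 0.095  0.339  1.662 -0.     1.143  1.577] F [ 0.2 -0.2 -0. ] w 0.0364 t 13.275
```

```bash
python3 -m inch '[[0,0.25,0,0,0,0],[0.1,0.5,0,0,0,0],[0.4,0.58,-0.01,0,0,0],[0.41,0.58,-0.01,0,0,0],[0.41,0.58,-0.01,0,0,0]]'; python3 snap.py 7 side top;  python3 - <<'E'
from h import *
plan(box(-.065,0,.041),BX)
z=np.load("side7.npz")["p"][140:260,240:360]
cv2.imwrite("pics/s7.png",cv2.resize(z[:,:,::-1],None,fx=5,fy=5,interpolation=cv2.INTER_CUBIC))
E
```

```text
time: 13.9
eef_pos: [0.498, 0.0379, 0.1519]
eef_rot: [2.175, 0.099, -2.176]
contact_force: [-1.3, 0.5, -0.0]
width: 0.0365
shift [0.929 0.009 0.01 ]  turn+1 [ 0.001 -0.001 -0.   ] turn-1 [-1.999e+00  0.000e+00 -1.000e-03]
axes [[0.001, 0.0, -1.0], [0.09, -0.996, 0.0], [-0.996, -0.09, -0.001]] pos [0.4985 0.038  0.1525] j [-0.043  0.396  1.726  0.     1.017  1.437] F [-0.4  0.1 -0.9] w 0.0365 t 14.0
```

View pics/s7.png

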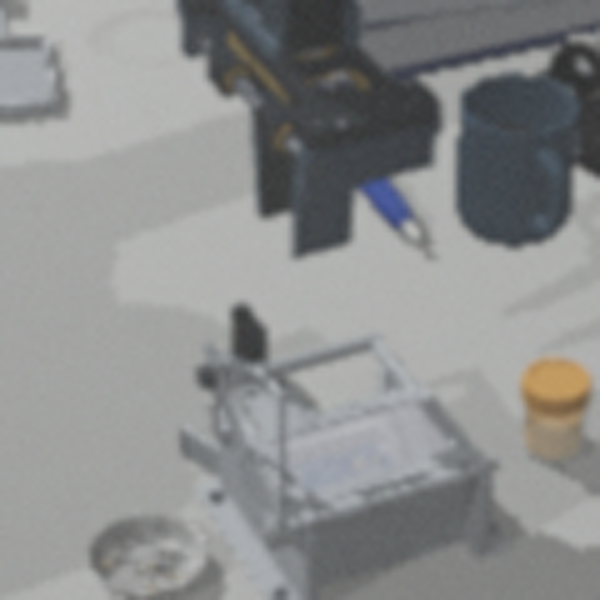

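```bash
python3 -m inch '[[0.3,0.01,0.01,0,0,0],[0.6,0.01,0.01,0,0,0],[0.64,0.01,0.01,0,0,0],[0.64,0.01,0.01,0,0,0]]'; python3 snap.py 8 side;  python3 - <<'E'
from h import *
plan(box(-.065,0,.041),BX)
z=np.load("side8.npz")["p"][170:260,260:350]
cv2.imwrite("pics/s8.png",cv2.resize(z[:,:,::-1],None,fx=6,fy=6,interpolation=cv2.INTER_CUBIC))
E
```

```text
time: 14.5
eef_pos: [0.4975, 0.0364, 0.0757]
eef_rot: [2.177, 0.097, -2.175]
contact_force: [-0.1, -0.7, 0.1]
width: 0.0366
shift [ 0.292 -0.004  0.002]  turn+1 [ 0.    -0.001 -0.   ] turn-1 [-2.     0.    -0.002]
axes [[0.002, -0.0, -1.0], [0.089, -0.996, 0.0], [-0.996, -0.089, -0.002]] pos [0.4977 0.0364 0.076 ] j [-0.047  0.513  1.805  0.     0.822  1.435] F [-0.6  0.7  0. ] w 0.0363 t 14.55
```

View pics/s8.png

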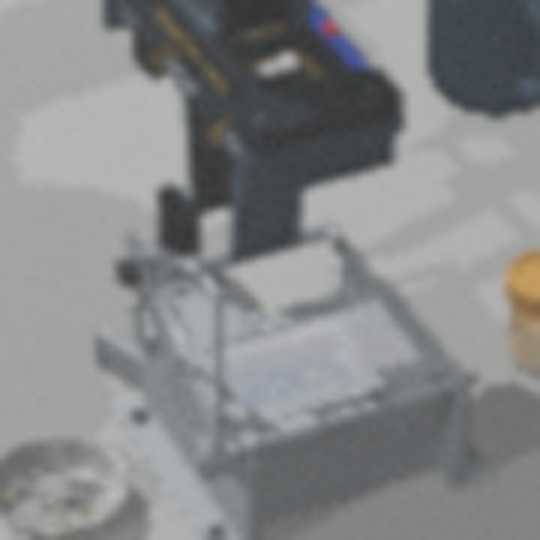

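```bash
python3 -m inch '[[0.1,0,0,0,0,0],[0.2,0,0,0,0,0],[0.28,0,0,0,0,0],[0.28,0,0,0,0,0]]'; python3 -m inch '[[0,0,0,0,0,0],[0,0,0,0,0,0],[0,0,0,0,0,0],[0,0,0,0,0,0]]' -1 5; python3 -m inch '[[0,0,0,0,0,0],[0,0,0,0,0,0]]'; python3 - <<'E'
from h import *
plan(box(-.065,0,.041),BX)
E
```

```text
time: 15.05
eef_pos: [0.4963, 0.0362, 0.0402]
eef_rot: [2.174, 0.097, -2.178]
contact_force: [-0.6, -0.1, -0.3]
width: 0.0367
time: 15.55
eef_pos: [0.497, 0.0369, 0.0413]
eef_rot: [2.177, 0.097, -2.176]
contact_force: [0.8, 10.5, 0.8]
width: 0.0118
time: 15.8
eef_pos: [0.497, 0.0369, 0.0413]
eef_rot: [2.177, 0.097, -2.176]
contact_force: [-0.6, 10.9, 0.7]
width: 0.0119
shift [ 0.003  0.001 -0.004]  turn+1 [-0.    -0.     0.001] turn-1 [2.e+00 1.e-03 0.e+00]
axes [[0.0, 0.001, -1.0], [0.088, -0.996, -0.001], [-0.996, -0.088, -0.0]] pos [0.497  0.0369 0.0413] j [-4.600e-02  5.730e-01  1.832e+00  1.000e-03  7.360e-01  1.435e+00] F [-0.6 10.9  0.7] w 0.0119 t 15.8
```

```bash
python3 -m inch '[[0,-0.008,0,0,0,0],[0,-0.008,0,0,0,0]]' -1 25; python3 -m inch '[[0,0,0,0,0,0],[0,0,0,0,0,0]]'; python3 - <<'E'
from h import *
plan(box(-.065,0,.041),BX)
E
```

```text
time: 16.05
eef_pos: [0.4969, 0.0379, 0.0413]
eef_rot: [2.177, 0.097, -2.176]
contact_force: [0.1, 10.3, 0.8]
width: 0.0094
time: 16.3
eef_pos: [0.4969, 0.0379, 0.0414]
eef_rot: [2.177, 0.097, -2.176]
contact_force: [-0.4, 10.2, 1.9]
width: 0.0091
shift [ 0.003  0.009 -0.004]  turn+1 [-0.    -0.     0.001] turn-1 [2.e+00 1.e-03 0.e+00]
axes [[0.0, 0.001, -1.0], [0.088, -0.996, -0.001], [-0.996, -0.088, -0.0]] pos [0.4969 0.0379 0.0414] j [-0.044  0.573  1.832  0.002  0.736  1.437] F [-0.4 10.2  1.9] w 0.0091 t 16.3
```

```bash
python3 -m inch '[[-0.087,-0.003,0,0,0,0],[-0.173,0.006,0,0,0,0],[-0.258,0.023,0,0,0,0],[-0.341,0.047,0,0,0,0],[-0.422,0.078,0,0,0,0]]'; python3 -m inch '[[0,0,0,0,0,0]]'; python3 - <<'E'
from h import *
plan(box(-.065,0,.041),BX)
E
```

```text
time: 16.92
eef_pos: [0.4976, 0.028, 0.0926]
eef_rot: [2.177, 0.097, -2.176]
contact_force: [-0.3, 6.2, -0.6]
width: 0.0089
time: 17.05
eef_pos: [0.4977, 0.0279, 0.0928]
eef_rot: [2.177, 0.097, -2.176]
contact_force: [-1.2, 8.1, 1.5]
width: 0.0093
shift [ 0.432 -0.074 -0.004]  turn+1 [-0. -0.  0.] turn-1 [2.e+00 1.e-03 1.e-03]
axes [[0.001, 0.001, -1.0], [0.088, -0.996, -0.001], [-0.996, -0.088, -0.001]] pos [0.4977 0.0279 0.0928] j [-6.400e-02  4.850e-01  1.791e+00  1.000e-03  8.650e-01  1.418e+00] F [-1.2  8.1  1.5] w 0.0093 t 17.05
```

```bash
python3 -m inch '[[-0.072,0.034,0,0,0,0],[-0.147,0.076,0,0,0,0],[-0.218,0.124,0,0,0,0],[-0.282,0.176,0,0,0,0],[-0.282,0.176,0,0,0,0]]'; python3 snap.py 9 side top; python3 - <<'E'
from h import *
plan(box(-.065,0,.041),BX)
z=np.load("side9.npz")["p"][170:260,260:350]
cv2.imwrite("pics/s9.png",cv2.resize(z[:,:,::-1],None,fx=6,fy=6,interpolation=cv2.INTER_CUBIC))
E
```

```text
time: 17.68
eef_pos: [0.4994, 0.008, 0.1271]
eef_rot: [2.179, 0.098, -2.177]
contact_force: [-3.4, 20.8, 15.5]
width: 0.0096
shift [ 0.715 -0.237 -0.004]  turn+1 [-0.    -0.001  0.002] turn-1 [2.e+00 3.e-03 1.e-03]
axes [[0.001, 0.003, -1.0], [0.088, -0.996, -0.003], [-0.996, -0.088, -0.001]] pos [0.4994 0.0082 0.1268] j [-0.105  0.433  1.755  0.003  0.952  1.376] F [-3.  21.  15.1] w 0.0091 t 17.775
```

View pics/s9.png

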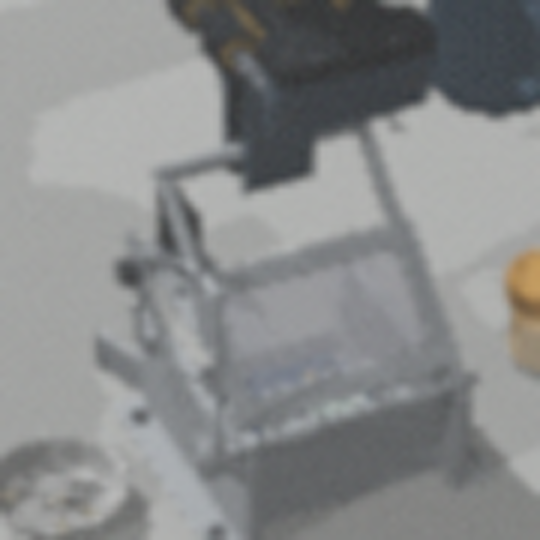

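```bash
cat > fa.py <<'E'
import sys
from ga import *
for n in("side","top"):
    f=f"{n}{sys.argv[1]}.npz"
    p,W,K,E=cloud(n,f); Q=W-BO; bx=Q@BX;by=Q@BY;bz=Q[...,2]
    ang=np.arctan2(bz-.06,.065-bx); r=np.hypot(bz-.06,.065-bx)
    m=(np.abs(by)<.056)&(r>.02)&(r<.126)&(ang>.45)&(ang<1.0)
    # drop the dark gripper
    m&=p.max(2)>85
    x,z=bx[m],bz[m]
    a0,o=fit(x,z)
    for _ in range(5):   # trim
        d=(x-.065)*np.sin(a0)+(z-.06)*np.cos(a0); k=np.abs(d-np.median(d))<.006
        a0,o=fit(x[k],z[k])
    gx,gz=gauge(n,f)
    print(n,"flap",len(x),k.sum(),np.round((a0,o),3),"r",np.round(np.percentile(r[m],[5,50,95]),3),"gauge",len(gx),np.round(fit(gx,gz),3) if len(gx)>5 else "")
E
python3 fa.py 9
```

```text
side flap 913 882 [0.707 1.057] r [0.023 0.054 0.113] gauge 67 [0.725 1.452]
top flap 45 38 [ 0.757 -1.609] r [0.054 0.073 0.116] gauge 10 [ 0.8   -2.689]
```

```bash
python3 -m inch '[[-0.016,-0.003,0,0,0,0],[-0.016,-0.003,0,0,0,0],[-0.016,-0.003,0,0,0,0]]'; for i in 10 11 12 13; do python3 snap.py $i side; done; sed -i 's/for n in("side","top")/for n in sys.argv[2:]/' fa.py; for i in 10 11 12 13; do python3 fa.py $i side; done; python3 -c "
from h import *
plan(box(-.065,0,.041),BX)"
```

```text
time: 18.15
eef_pos: [0.4994, 0.0075, 0.128]
eef_rot: [2.177, 0.097, -2.176]
contact_force: [-0.0, 8.6, 4.2]
width: 0.0093
side flap 911 888 [0.713 1.061] r [0.023 0.053 0.113] gauge 69 [0.722 1.62 ]
side flap 912 885 [0.714 1.004] r [0.023 0.054 0.112] gauge 66 [0.741 0.825]
side flap 908 888 [0.719 0.656] r [0.023 0.054 0.113] gauge 67 [0.707 2.669]
side flap 909 885 [0.714 1.069] r [0.024 0.053 0.113] gauge 63 [0.721 1.807]
shift [ 0.725 -0.245 -0.005]  turn+1 [-0.    -0.     0.001] turn-1 [2.e+00 1.e-03 0.e+00]
axes [[0.0, 0.001, -1.0], [0.088, -0.996, -0.001], [-0.996, -0.088, -0.0]] pos [0.4994 0.0075 0.1279] j [-1.050e-01  4.320e-01  1.754e+00  1.000e-03  9.560e-01  1.377e+00] F [-0.9  8.1  5. ] w 0.0094 t 18.35
```

```bash
python3 - <<'E'
from ga import *
fs=[10,11,12,13]
z=[np.load(f"side{f}.npz") for f in fs]
p=np.mean([q["p"] for q in z],0).astype(np.uint8); 
d=np.median([q["d"] for q in z],0).astype(np.float32)
np.savez("sideavg.npz",p=p,d=d,K=z[0]["K"],E=z[0]["E"])
_,W,K,E=cloud("side","sideavg.npz"); Q=W-BO; bx=Q@BX;by=Q@BY;bz=Q[...,2]
ang=np.arctan2(bz-.06,.065-bx); r=np.hypot(bz-.06,.065-bx)
c=-E[:3,:3].T@E[:3,3]
def onplane(u,v,y0):
    D=E[:3,:3].T@(np.linalg.inv(K)@np.array([u,v,1.])); t=(y0-(c-BO)@BY)/(D@BY); P=c+D*t-BO; return P@BX,P[2]
def do(m,y0,nm):
    v,u=np.where(m); 
    # per-row centroid
    rows=np.unique(v); pts=np.array([onplane(u[v==k].mean(),k,y0) for k in rows])
    a,o=fit(pts[:,0],pts[:,1]); print(nm,len(rows),"ray-plane ang %.3f off %.1f"%(a,o))
    a,o=fit(bx[m],bz[m]); print("    depth ang %.3f off %.1f  by %.4f"%(a,o,by[m].mean()), m.sum())
g=(by<-.0745)&(by>-.086)&(ang>.5)&(ang<1.05)
for lo,hi in((.02,.078),(.02,.108)): do(g&(r>lo)&(r<hi),-.0785,f"gauge {lo}-{hi}")
fl=(np.abs(by)<.06)&(ang>.5)&(ang<1.0)&(p.max(2)>85)&(r<.128)
rod=fl&(by<-.040)&(r>.083)&(r<.122); do(rod,-.05,"near rod")
rod=fl&(by>.040)&(r>.083)&(r<.122); do(rod,.05,"far rod")
do(fl&(np.abs(by)<.045)&(r<.082)&(r>.02),0,"pane (depth only)")
im=cv2.resize(p[195:255,265:345],None,fx=9,fy=9,interpolation=cv2.INTER_CUBIC)[:,:,::-1].copy()
cv2.imwrite("pics/avg.png",im)
E
```

```text
gauge 0.02-0.078 21 ray-plane ang 0.715 off -1.6
    depth ang 0.708 off 2.2  by -0.0796 48
gauge 0.02-0.108 32 ray-plane ang 0.712 off -1.3
    depth ang 0.714 off 2.1  by -0.0798 78
near rod 13 ray-plane ang 0.593 off 0.8
    depth ang 0.697 off 3.1  by -0.0545 40
far rod 14 ray-plane ang 0.711 off -9.8
    depth ang 0.771 off -4.7  by 0.0451 40
pane (depth only) 30 ray-plane ang 5.227 off 48.7
    depth ang 0.724 off 0.4  by -0.0001 681
```

View pics/avg.png

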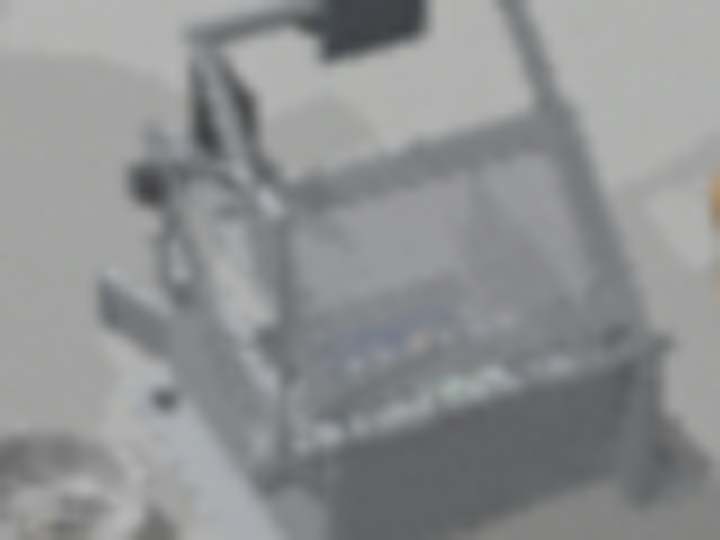

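```bash
python3 -m inch '[[0,0,0,0,0,0],[0,0,0,0,0,0],[0,0,0,0,0,0],[0,0,0,0,0,0]]' -1 30; python3 snap.py 14 side top; python3 fa.py 14 side; python3 - <<'E'
from h import *
from cell import get_state
print(np.abs(get_state()["dq"]).max())
p,W,K,E=cloud("side","side14.npz")
print("grip top home px",proj(box(-.14,0,.042),K,E),proj(box(-.144,0,.042),K,E))
z=p[140:270,230:390]
cv2.imwrite("pics/s14.png",cv2.resize(z[:,:,::-1],None,fx=4.6,fy=4.6,interpolation=cv2.INTER_CUBIC))
E
```

```text
time: 18.85
eef_pos: [0.4994, 0.0075, 0.1279]
eef_rot: [2.177, 0.097, -2.176]
contact_force: [0.3, 7.7, 3.8]
width: 0.0092
side flap 902 873 [0.711 1.207] r [0.023 0.053 0.112] gauge 68 [0.709 3.335]
0.002065690945685605
grip top home px [289.54396655 202.62017456] [289.00862822 201.91422314]
```

View pics/s14.png

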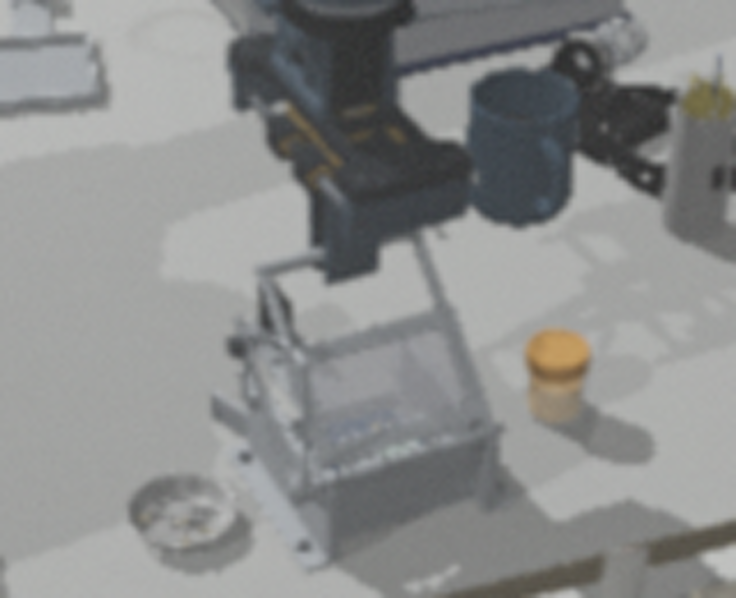

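View pics/top14.png

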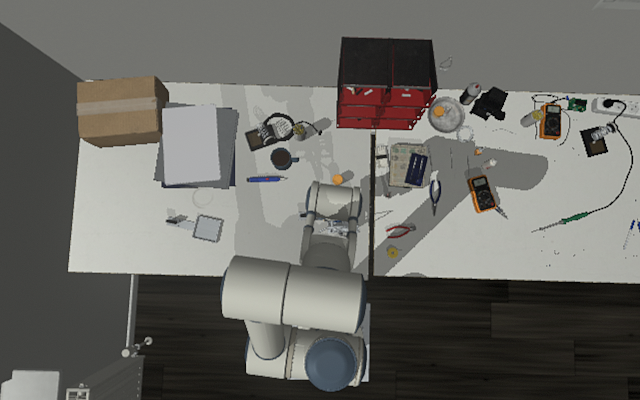

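```bash
python3 -c "
from cell import order
print(order.job_done())"
```

```text
the job is handed in; nothing more can be done
None
```

I slid the tray with the board into the box until it met the back stop, flap still shut. I then lifted the flap by its bar and handed the job in at about 19 s, still holding the bar at 30 N.

- **Tray:** I used the one nearest the base, the one with the blue board; the empty look-alike further left was not touched. It stopped hard in the box. The push rose to 26–35 N while the tray hardly moved. That stop came about 4 mm deeper than my box estimate predicted. The grip's pixel position afterwards agreed with home to about one pixel, and the board looked flat in the last pictures.
- **Flap against gauge:** In the side-camera depth fits the gauge arm reads 0.71–0.72 rad (average about 0.72, single frames 0.70–0.74). The flap pane reads 0.711–0.719 rad in the same frames, so the gap is about 0.01 rad or less.
- **Checks that disagreed:**
  - Arm position alone puts the flap at 0.70 rad from the horizontal travel and 0.73 rad from the vertical travel. The bar may have slipped a millimetre or two in the pads.
  - The top-camera fits taken with the gripper in the way scattered (flap 0.76, gauge 0.80 rad). The line fits on the flap's two side rods also scattered (0.59–0.77 rad). I did not use either.
- **Final state:** The arm was still, with about 9 N of outside force on the tool. The other things on the desk showed no sign of having moved in the last pictures, though the arm hid part of the box area from the top camera.

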